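Open a tight jar in the jar holder

ROBOT

A 7-joint arm with a two-finger parallel gripper is mounted at the origin on the work surface. World frame = base frame: x ahead of the robot, y to its left, z up, the work surface at z = 0. Lengths are in m, angles in rad, forces in N, time in s.
With the tool pointing down it reaches from about 0.425 to 1.025 m from the base axis. Payload 9.4 kg.
Tool frame: the origin (TCP) lies where the fingers leave the gripper's body, on its centre line; the fingertips stand ctrl.tips_ahead ahead of it and the grasp point (between the pads) lies 65 mm ahead of it (ctrl.tips_ahead is the distance from the TCP to the fingertips, in m); z points along the fingers, y is the direction in which the jaws open and shut (so a half turn about z gives the same grasp; the last joint's range is limited). The gripper opens to 93 mm and grips with 3 to 60 N. Pads are 15 mm wide; open, the fingers measure 128 mm over their backs; the gripper's body (75 mm by 188 mm) begins 65 mm behind the grasp point.
Start: joints at [-1.282, 0.599, -0.003, 1.599, 0.002, 0.943, -0.08], TCP at [0.259, 0.677, 0.303] pointing down, gripper open.
Joint ranges: [-2.57, 2.57], [-0.35, 1.97], [-1.29, 1.29], [0.11, 2.56], [-1.05, 4.19], [0.11, 1.86], [-2.63, 2.63]. Speed limits (rad/s): [2.22, 2.22, 3.01, 3.01, 3.14, 3.14, 3.14].

INTERFACE

Orientations are given as a rotation vector (axis times angle).
In Python, from plant import ctrl, capture gives the robot as it stands.
- The arm moves only by the tool arm_command, never from a script. Its arguments are lists of equal length, an entry for each row: "translation": the shift along the tool's x, y, z in cm, a list of three; "dr": the turn, a rotation vector about the tool's x, y, z in rad, a list of three. A call has 1 to 8 rows; each row is the pose to reach, as a shift and turn from the pose commanded when the call began, along the tool's axes at that moment; what a row does not reach only later rows make up. A row lasts 1/8 s, in which the tool goes at most 62.5 mm and 10.7 degrees, less where a joint would pass 70% of its speed; a pose out of reach is approached as far as the arm can. A call with a gripper value outside its range is refused whole. "claw" is the finger opening in cm, from 0 to 9.3, set as the call begins (left out, the last holds). The fingers move at their own pace and stop on an object; "squeeze" is the grip in N (left out, the last holds). Time passes only in rows, so rows that repeat a pose let the fingers close. It gives the time, the measured TCP pose, the force and the opening at its end, in the units of the state.
- ctrl.sense(): the state, without advancing time (a new reading comes with each control period).
- capture(name): name is "scene" or "top" or "wrist"; returns a dict with "image" (420x560x3 uint8, red, green, blue), "fov_y" (degrees; the focal length in pixels is half the picture's height over the tangent of half this angle, whatever the lens; pixels are square), "cx", "cy" (the principal point, pixels), "origin" and "rotation" of the camera in the world. Camera axes: x right, y down, z forward; pixel columns grow to the right and rows downward; lengths in m; the calibration is good to about 2 mm. A picture is of the moment at which its call begins. There is no depth.
- ctrl.close_job(): hands the job in, once; it reports no verdict.
The state is a dict: "t": time; "joint_positions": joint angles; "dq": joint speeds; "effort": joint torques, N m; "eef_pos": TCP position; "tcp_rot": TCP orientation; "contact_force": force on the tool from outside, world axes, zero at the start; "torque": the same for the moment, N m; "gripper_width": opening from 0.0 (shut) to 1.0 (fully open).
Only numpy, scipy, OpenCV 4.12 (cv2) and the standard library are available. Lean on these libraries where they do the work, as an engineer would, in place of code of your own. Each camera call takes 0.05 s, during which the arm holds its last target.

TASK

Slide the square white jar along the table, without lifting it, fully home into the U-shaped wooden jar holder, flush against its back stop, so that the holder keeps it from turning. Then unscrew its tight metal cap (counter-clockwise from above, less than a quarter turn) just until the threads let go, lift the cap straight off and finish while still holding it level and still about 2 cm above the mouth of the jar. The jar stays home and upright, and the mug, the round jar and the pepper mill are left alone.

Things in the scene. Friction and masses are not known exactly. Their poses are not given: they have to be found in the camera images.
- jar: Square white stoneware jar, 0.4 to 0.65 kg, loose on the table. Body 70 x 70 mm, upright faces square to its x and y axes, 85 mm high; above it a round neck, diameter 48 mm (57 mm over the thread ledges), up to 106 mm. Origin: centre of its underside; z up.
- jar_rim (a point): Centre of the jar's mouth, on its axis, 106 mm above its underside. A springy rubber sealing disc in the mouth presses the cap up with about 20 N and rises 2.5 mm when the cap comes free.
- cap: Round ribbed metal screw cap on the jar, diameter 66 mm, 26 mm high, 80 g. Origin: centre of its lower edge, on the axis; z up. Screwed on, its lower edge is 95 mm above the jar's underside (10 mm above the shoulder, 11 mm below the rim), its top at 121 mm. It is tight: turning it takes a few tenths of a N m, enough to spin a jar that is not braced.
- holder: Jar holder fixed to the table: three 45 mm high wooden fences, rubber lined, in a U, no floor. Origin: on the table, where the centre of the jar's underside is when home. The jar slides in along the holder's +x up to the back stop's face at x = +35 mm, any of its four faces ahead. Channel 72 mm wide (y = -36 to +36 mm), side walls from x = -40 to +38 mm. Outer size about 140 x 155 mm.
- mug: White mug, 80 mm diameter, 95 mm high, loose bystander. Origin: centre of its underside.
- round_jar: Closed round amber glass jar with a metal lid, 72 mm diameter, 110 mm high, loose bystander. Origin: centre of its underside.
- mill: Dark wooden pepper mill, 54 mm diameter, 145 mm high, loose bystander. Origin: centre of its underside.
- cap_top (a point): Centre of the cap's top. Cap yaw minus jar yaw starts between 0 and 11 degrees (screwed on: it cannot be lifted). Turned counter-clockwise from above against the braced jar, it lifts straight off when this is 60 to 84 degrees; a solid stop ends the turn at about 87 degrees. A turn of 70 degrees from the start frees it in every case.
- holder_mouth (a point): Middle of the holder's open end, on the table, 79 mm to the -x side of the holder's origin. Flared cheeks lead from here, where it is about 115 mm wide, into the 72 mm channel.

How it is judged:
By the outcome, as a careful person would: the job done as asked, in the order asked, and still so for the second after the job is handed in, while the arm keeps its last pose, push and grip.
It also fails if it takes over 64 s, if anything falls off the work surface, if the arm or the gripper's body presses on something with over 40 N, if the wrist force passes 120 N, or if a joint passes its speed limit or range.

## Working session

There is one attempt and no reset: what is moved stays moved. The work goes in short steps, Python scripts to look and compute and a tool call to move; the robot and the scene stay as the last step left them, time stands still between calls to the robot, and variables do not carry over. Pictures are saved under pics/ and viewed, and the job is handed in when it is done.

Besides the shell and the picture viewer there is one more tool, called after "Emit:" by a JSON object that holds its "api" and its "payload". arm_command: Moves the arm, as the interface text tells. Its arguments: {"type":"object","properties":{"translation":{"type":"array"},"dr":{"type":"array"},"claw":{"type":"number"},"squeeze":{"type":"number"}},"required":["translation","dr"]}

```bash
ls; mkdir -p pics
python3 - <<'E'
from plant import ctrl, capture
import cv2
for n in ["scene","top","wrist"]:
    c=capture(n); cv2.imwrite(f"pics/{n}0.png",c["image"][:,:,::-1])
    print(n,c["fov_y"],c["cx"],c["cy"],c["origin"],c["rotation"])
print(ctrl.sense(), ctrl.tips_ahead)
E
```

```text
pics
scene 53.903879752076016 280.2210003479022 209.05138738961088 [ 0.9531816  -0.66234715  0.78846319] [-2.26555452 -0.61320408  0.25223747]
top 52.40241662554675 272.8759059120411 202.4683590625256 [ 0.45057337 -0.04593918  1.09619398] [-2.12028886  2.15238534 -0.17476163]
wrist 70.05520097018467 278.2757054944971 211.49004342439332 [0.19566303 0.70269052 0.38397862] [2.41022102 1.65885738 0.20854192]
{'t': 0.15, 'joint_positions': array([-1.2816877 ,  0.59997414, -0.0024635 ,  1.59994103,  0.00179576,
        0.94287045, -0.07978789]), 'dq': array([-0.00039936, -0.000425  , -0.00070173, -0.00215375,  0.00056021,
        0.00011905, -0.00057082]), 'effort': array([ 3.33659773e-03, -7.65586066e+01,  1.49930958e+00, -2.52564615e+01,
       -5.22836612e-02,  1.48031081e-02,  8.65779930e-05]), 'eef_pos': array([0.25928513, 0.67677393, 0.30203756]), 'tcp_rot': array([-5.71397913e-01, -3.08912876e+00,  1.87047247e-03]), 'contact_force': array([0.70984493, 0.3708795 , 0.00333196]), 'torque': array([ 0.00047872, -0.00246997, -0.00353039]), 'gripper_width': 0.9986769822344581} 0.0841
```

View pics/scene0.png

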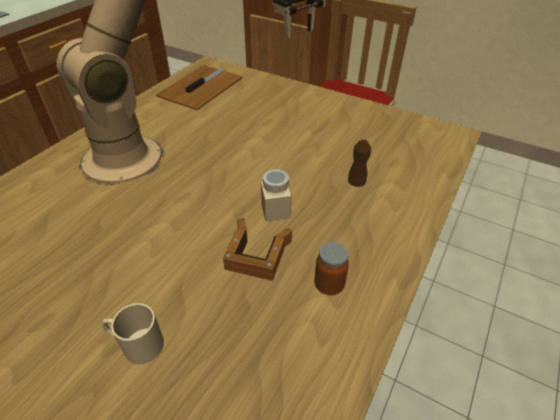

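View pics/top0.png

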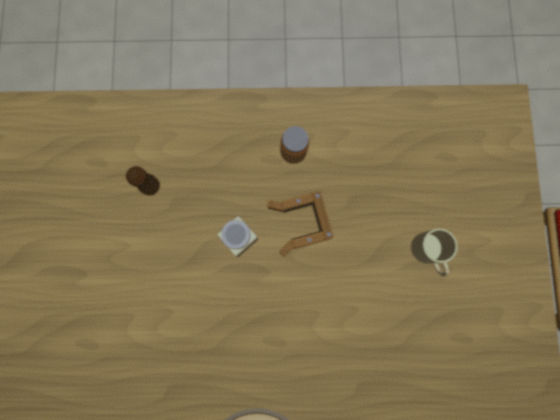

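View pics/wrist0.png

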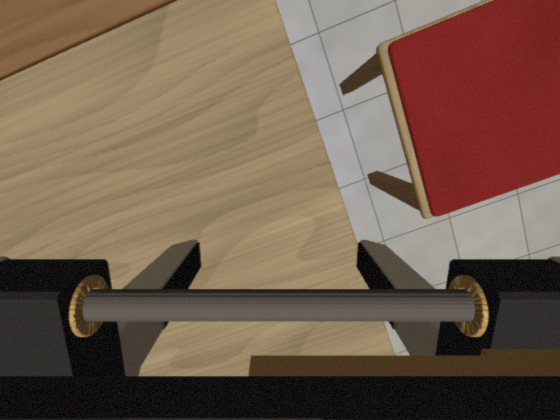

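The scene view shows the jar at about (276,195), the holder at (258,252), round jar (331,268), mill (360,163) and mug (138,333). In the top view the jar is at (237,236), turned roughly 45° to the holder. The holder is at (305,222), opening to the left. I'll enlarge this part.

```bash
cat > h.py <<'E'
import numpy as np, cv2
from scipy.spatial.transform import Rotation as R
def ray(c,u,v):
    f=c["image"].shape[0]/2/np.tan(np.radians(c["fov_y"])/2)
    M=c["rotation"]; M=R.from_rotvec(M).as_matrix() if np.ndim(M)==1 else M
    d=M@np.array([(u-c["cx"])/f,(v-c["cy"])/f,1.]); return np.array(c["origin"]),d
def atz(c,u,v,z):
    o,d=ray(c,u,v); return o+d*(z-o[2])/d[2]
def proj(c,P):
    f=c["image"].shape[0]/2/np.tan(np.radians(c["fov_y"])/2)
    M=R.from_rotvec(c["rotation"]).as_matrix(); q=M.T@(np.array(P)-c["origin"])
    return np.array([c["cx"]+f*q[0]/q[2],c["cy"]+f*q[1]/q[2]])
def crop(c,x0,y0,w,h,s,name):
    im=c["image"][y0:y0+h,x0:x0+w,::-1]; cv2.imwrite(name,cv2.resize(im,None,fx=s,fy=s,interpolation=cv2.INTER_CUBIC))
E
python3 - <<'E'
from plant import ctrl, capture
from h import *
c=capture("top"); crop(c,210,180,130,90,6,"pics/topc.png")
for u,v in [(237,236),(320,222),(295,140),(137,175),(440,245),(256,415)]: print(u,v,atz(c,u,v,0))
c=capture("scene"); crop(c,215,160,90,125,4.8,"pics/scc.png")
E
```

```text
237 236 [0.54506213 0.04609627 0.        ]
320 222 [ 0.57803018 -0.16837333  0.        ]
295 140 [ 0.79895951 -0.10893513  0.        ]
137 175 [0.70967254 0.30909425 0.        ]
440 245 [ 0.51419687 -0.47356767  0.        ]
256 415 [0.11341749 0.00093181 0.        ]
```

View pics/topc.png

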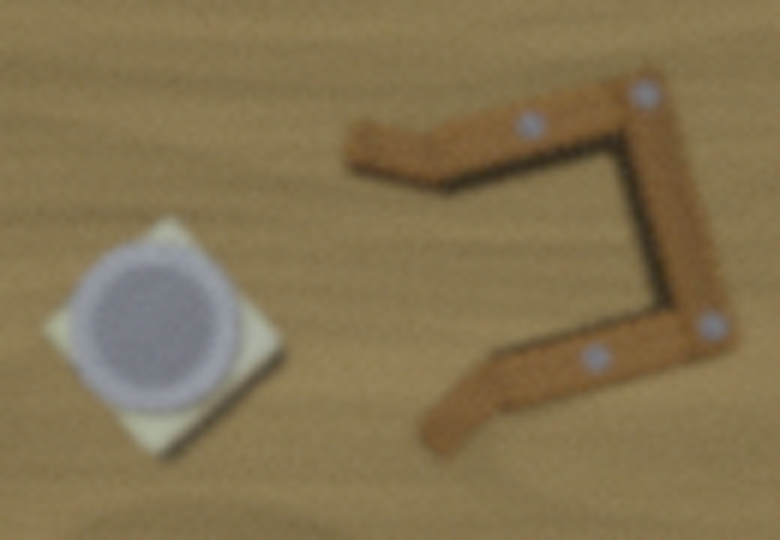

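View pics/scc.png

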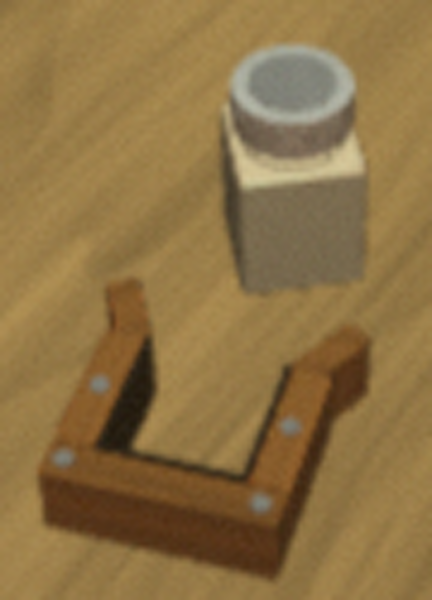

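Run:
```python
from plant import ctrl, capture
from h import *
c=capture("top")
g=lambda u,v,z: atz(c,(u+.5)/6-.5+210,(v+.5)/6-.5+180,z)[:2]
P={k:g(u,v,.045) for k,(u,v) in dict(u0=(445,178),u1=(612,137),b0=(627,150),b1=(668,298),l0=(505,352),l1=(668,306),s1=(645,95),s2=(712,325),s3=(531,126),s4=(597,358),e1=(352,162),e2=(440,445)).items()}
ang=lambda a,b: np.degrees(np.arctan2(*(b-a)[::-1]))
for k,v in P.items(): print(k,v)
print("wall angs",ang(P['u0'],P['u1']),ang(P['l0'],P['l1']),ang(P['b0'],P['b1'])+90,ang(P['s3'],P['s1']),ang(P['s4'],P['s2']),ang(P['s1'],P['s2'])+90,ang(P['s3'],P['s4'])+90)
th=np.radians(np.mean([ang(P['u0'],P['u1']),ang(P['l0'],P['l1']),ang(P['b0'],P['b1'])+90,ang(P['s1'],P['s2'])+90,ang(P['s3'],P['s4'])+90]))
ex=np.array([np.cos(th),np.sin(th)]);ey=np.array([-ex[1],ex[0]])
yu=np.mean([P['u0']@ey,P['u1']@ey]);yl=np.mean([P['l0']@ey,P['l1']@ey]);ys=np.mean([P[f's{i}']@ey for i in (1,2,3,4)])
xb=np.mean([P['b0']@ex,P['b1']@ex])
print("th",np.degrees(th),"width",yu-yl,"mid",(yu+yl)/2,ys)
H=ex*(xb-.035)+ey*((yu+yl)/2+ys)/2; print("holder",H,"mouth",H-ex*.079)
J=[g(u,v,.085) for u,v in [(168,218),(283,345),(165,455),(45,327)]]
print("jar",np.mean(J,0),[np.linalg.norm(J[i]-J[i-1]) for i in range(4)],[ang(J[i-1],J[i]) for i in range(4)],"captop",g(155,325,.121))
s=capture("scene"); q=lambda u,v,z: atz(s,(u+.5)/4.8-.5+215,(v+.5)/4.8-.5+160,z)[:2]
print("scene captop",q(293,85,.121)); 
print("scene screws",[q(*p,.045) for p in [(260,502),(64,458),(289,427),(99,383)]])
for n,cc in (("base",[0.5,0]),):pass
print("rj",atz(c,295,138,.11),"mill",atz(c,137,176,.145))
```

```text
u0 [ 0.60607665 -0.0741629 ]
u1 [ 0.62226634 -0.14395864]
b0 [ 0.61669729 -0.15003003]
b1 [ 0.55475396 -0.16501934]
l0 [ 0.53353985 -0.09740562]
l1 [ 0.55145267 -0.16490966]
s1 [ 0.6398087  -0.15824822]
s2 [ 0.54335369 -0.18273121]
s3 [ 0.62741594 -0.11038021]
s4 [ 0.53051319 -0.13508186]
e1 [ 0.61337714 -0.03566347]
e2 [ 0.49601744 -0.07002354]
wall angs -76.94072087684265 -75.13854561025849 -76.39682247494042 -75.48513230712238 -74.9182545717702 -75.75751066282521 -75.69919654485088
th -75.98655923394354 width 0.07489285027817283 mid 0.5320376688354516 0.5323529142174979
holder [ 0.5792355  -0.12307088] mouth [ 0.56010569 -0.04642201]
jar [0.53879825 0.03867439] [np.float64(0.06479414932710847), np.float64(0.06844124996506522), np.float64(0.06308699886556417), np.float64(0.06961108657491746)] [np.float64(-48.73920202984435), np.float64(-138.505830147994), np.float64(132.29781766591768), np.float64(42.90410597828838)] captop [0.53983902 0.03955405]
scene captop [0.53829519 0.03994087]
scene screws [array([ 0.6365406 , -0.15734109]), array([ 0.54040309, -0.18236806]), array([ 0.62447994, -0.10989584]), array([ 0.52714943, -0.13333871])]
rj [ 0.76898673 -0.10273014  0.11      ] mill [0.67305987 0.26204586 0.145     ]
```

```bash
cat >> h.py <<'E'
def goal(s,p,yaw):
    """cm shift & dr from current measured pose to TCP p, pointing down, tool y at yaw deg"""
    R0=R.from_rotvec(s["tcp_rot"]); a=np.radians(yaw)
    y=np.array([np.cos(a),np.sin(a),0]); z=np.array([0,0,-1.]); x=np.cross(y,z)
    T=R.from_matrix(np.c_[x,y,z])
    print("t",s["t"],"pos",s["eef_pos"].round(4),"yaw",yw(s),"F",s["contact_force"].round(1),"w",round(s["gripper_width"]*93,1))
    print("shift cm",(R0.inv().apply(np.array(p)-s["eef_pos"])*100).round(2),"dr",(R0.inv()*T).as_rotvec().round(4))
def yw(s):
    y=R.from_rotvec(s["tcp_rot"]).as_matrix()[:,1]; return round(float(np.degrees(np.arctan2(y[1],y[0]))),2)
E
python3 - <<'E'
from plant import ctrl
from h import *
goal(ctrl.sense(),[.539,.0395,.26],-48)
E
```

```text
t 0.35 pos [0.2593 0.677  0.3025] yaw 69.04 F [ 0.3 -0.6 -0.4] w 92.7
shift cm [-48.92 -49.53   4.27] dr [-1.0000e-04  4.0000e-04  2.0428e+00]
```

Emit:
{"api": "arm_command", "payload": {"translation": [[-48.9,-49.5,4.3],[-48.9,-49.5,4.3],[-48.9,-49.5,4.3],[-48.9,-49.5,4.3],[-48.9,-49.5,4.3],[-48.9,-49.5,4.3],[-48.9,-49.5,4.3],[-48.9,-49.5,4.3]], "dr": [[0,0,2.04],[0,0,2.04],[0,0,2.04],[0,0,2.04],[0,0,2.04],[0,0,2.04],[0,0,2.04],[0,0,2.04]], "claw": 9.3}}

```text
t: 1.35
eef_pos: [0.4605, 0.2184, 0.2722]
tcp_rot: [2.529, 1.864, 0.002]
contact_force: [0.6, 0.6, -0.2]
gripper_width: 0.998
```

Run:
```python
from plant import ctrl
from h import *
goal(ctrl.sense(),[.539,.0395,.26],-48)
```

```text
t 1.35 pos [0.4605 0.2184 0.2722] yaw -17.23 F [ 0.6  0.6 -0.2] w 92.8
shift cm [-14.77  12.79   1.21] dr [ 4.000e-04 -1.100e-03  5.371e-01]
```

Emit:
{"api": "arm_command", "payload": {"translation": [[-14.8,12.8,1.2],[-14.8,12.8,1.2],[-14.8,12.8,1.2],[-14.8,12.8,1.2],[-14.8,12.8,1.2],[-14.8,12.8,1.2]], "dr": [[0,0,0.537],[0,0,0.537],[0,0,0.537],[0,0,0.537],[0,0,0.537],[0,0,0.537]]}}

```text
t: 2.1
eef_pos: [0.5389, 0.0429, 0.2598]
tcp_rot: [-2.927, -1.138, 0.0]
contact_force: [-0.4, -0.2, -0.6]
gripper_width: 0.998
```

Run:
```python
from plant import ctrl,capture
from h import *
goal(ctrl.sense(),[.539,.0395,.135],-48)
c=capture("wrist"); cv2.imwrite("pics/w1.png",c["image"][:,:,::-1])
print(proj(c,[.539,.0395,.121]))
```

```text
t 2.1 pos [0.5389 0.0429 0.2598] yaw -47.5 F [-0.4 -0.2 -0.6] w 92.9
shift cm [-0.22  0.27 12.48] dr [-0.0009 -0.0002  0.0087]
[282.32560637 230.92464757]
```

View pics/w1.png

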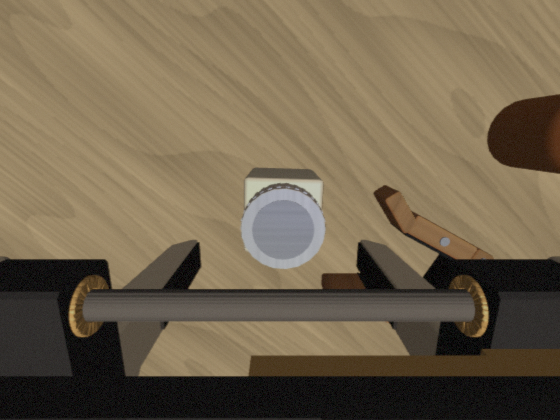

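The wrist view shows the cap at (283,229) against a predicted (282,231). The jar's shoulder edge is level from (245,179) to (321,179), so position and yaw both check out. Descending.

Emit:
{"api": "arm_command", "payload": {"translation": [[0,0,0],[0,0,3],[0,0,6],[0,0,9],[0,0,11],[0,0,12.5],[0,0,12.5],[0,0,12.5]], "dr": [[0,0,0],[0,0,0],[0,0,0],[0,0,0],[0,0,0],[0,0,0],[0,0,0],[0,0,0]]}}

```text
t: 3.15
eef_pos: [0.5396, 0.0413, 0.1355]
tcp_rot: [2.929, 1.135, 0.001]
contact_force: [0.3, 0.9, 0.1]
gripper_width: 0.998
```

Run:
```python
from plant import ctrl,capture
from h import *
goal(ctrl.sense(),[.539,.0395,.135],-48)
```

```text
t 3.15 pos [0.5396 0.0413 0.1355] yaw -47.66 F [0.3 0.9 0.1] w 92.8
shift cm [-0.16  0.09  0.05] dr [ 0.0005 -0.0006  0.006 ]
```

Fine-correct and close gently.

Emit:
{"api": "arm_command", "payload": {"translation": [[-0.1,0.1,0],[-0.1,0.1,0],[-0.1,0.1,0],[-0.1,0.1,0],[-0.1,0.1,0],[-0.1,0.1,0],[-0.1,0.1,0],[-0.1,0.1,0]], "dr": [[0,0,0],[0,0,0],[0,0,0],[0,0,0],[0,0,0],[0,0,0],[0,0,0],[0,0,0]], "claw": 6, "squeeze": 8}}

```text
t: 4.15
eef_pos: [0.5396, 0.0397, 0.1353]
tcp_rot: [2.929, 1.134, 0.001]
contact_force: [0.6, -0.1, 6.1]
gripper_width: 0.757
```

Run:
```python
from plant import ctrl,capture
from h import *
s=ctrl.sense()
a=np.radians(-76);H=np.array([.5777,-.1227]);ex=np.array([np.cos(a),np.sin(a)])
P=H-ex*.100; print(P)
goal(s,[*P,.1355],-76)
```

```text
[ 0.55350781 -0.02567043]
t 4.15 pos [0.5396 0.0397 0.1353] yaw -47.68 F [ 0.6 -0.1  6.1] w 70.4
shift cm [-3.38  5.77 -0.02] dr [ 4.000e-04 -9.000e-04  4.943e-01]
```

Emit:
{"api": "arm_command", "payload": {"translation": [[0,0,0],[0,0,0],[0,0,0],[-0.7,1.2,0],[-1.4,2.4,0],[-2.1,3.6,0],[-2.8,4.8,0],[-3.4,5.8,0]], "dr": [[0,0,0.12],[0,0,0.25],[0,0,0.37],[0,0,0.494],[0,0,0.494],[0,0,0.494],[0,0,0.494],[0,0,0.494]]}}

```text
t: 5.15
eef_pos: [0.5528, -0.0243, 0.135]
tcp_rot: [-3.114, -0.386, 0.002]
contact_force: [-1.3, 8.3, 7.9]
gripper_width: 0.751
```

Emit:
{"api": "arm_command", "payload": {"translation": [[0,0,0],[0,0,0],[0,0,0]], "dr": [[0,0,0],[0,0,0],[0,0,0]]}}

```text
t: 5.52
eef_pos: [0.5531, -0.0265, 0.1349]
tcp_rot: [3.117, 0.383, 0.0]
contact_force: [-0.0, -5.0, 3.1]
gripper_width: 0.754
```

Run:
```python
from plant import ctrl,capture
from h import *
s=ctrl.sense()
a=np.radians(-76);H=np.array([.5777,-.1227]);ex=np.array([np.cos(a),np.sin(a)])
goal(s,[*(H-ex*.1),.1355],-76)
c=capture("wrist"); cv2.imwrite("pics/w2.png",c["image"][:,:,::-1])
c=capture("top"); crop(c,210,160,130,90,6,"pics/t2.png")
c=capture("scene"); crop(c,195,140,120,150,4,"pics/s2.png")
```

```text
t 5.525 pos [ 0.5531 -0.0265  0.1349] yaw -75.99 F [-0.  -5.   3.1] w 70.1
shift cm [ 0.06 -0.07 -0.06] dr [ 0.0012 -0.0001  0.0001]
```

View pics/w2.png

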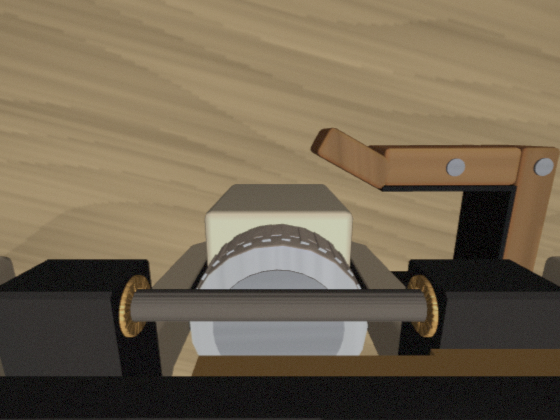

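View pics/s2.png

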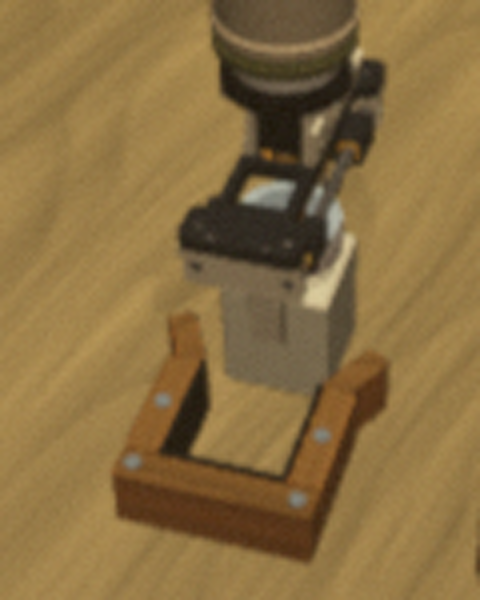

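View pics/t2.png

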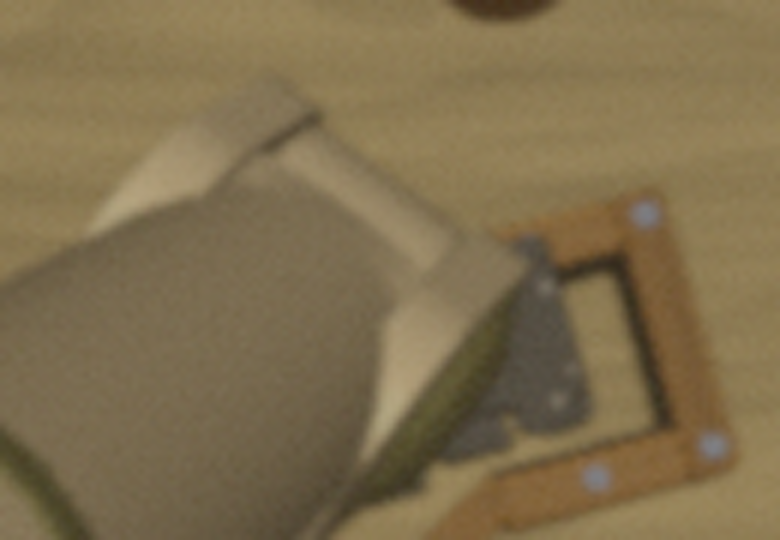

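Wrist view: the holder's left wall inner edge runs level from (385,187) to (512,187), and screws sit at (456,167) and (544,167). The jar's side top edge is at row 212 and also level, so yaw is aligned. Next I'll compute the lateral offset.

Run:
```python
from plant import ctrl,capture
from h import *
s=ctrl.sense()
a=np.radians(-76);H=np.array([.5777,-.1227]);ex=np.array([np.cos(a),np.sin(a)]);ey=np.array([-ex[1],ex[0]])
c=capture("wrist"); crop(c,200,120,360,130,2.2,"pics/w2c.png")
f=lambda u,v,z:(lambda d:(round(1000*d@ex,1),round(1000*d@ey,1)))(atz(c,u,v,z)[:2]-H)
print("tcp rel H",(s["eef_pos"][:2]-H)@ex*1e3,(s["eef_pos"][:2]-H)@ey*1e3)
for n,u,v,z in [("wall",385,187,.045),("wall",512,187,.045),("scr",456,167,.045),("scr",544,167,.045),("jartop",208,212,.085),("jartop",351,212,.085),("jarbot",232,184,0),("jarbot",335,184,0),("back",503,230,.045)]: print(n,f(u,v,z))
```

```text
tcp rel H -99.2975176246727 -0.5836420229346009
wall (np.float64(-38.2), np.float64(39.8))
wall (np.float64(35.6), np.float64(39.9))
scr (np.float64(1.3), np.float64(51.4))
scr (np.float64(51.6), np.float64(51.4))
jartop (np.float64(-132.2), np.float64(35.2))
jartop (np.float64(-67.1), np.float64(35.3))
jarbot (np.float64(-134.0), np.float64(34.2))
jarbot (np.float64(-58.7), np.float64(34.2))
back (np.float64(35.3), np.float64(13.6))
```

View pics/w2c.png

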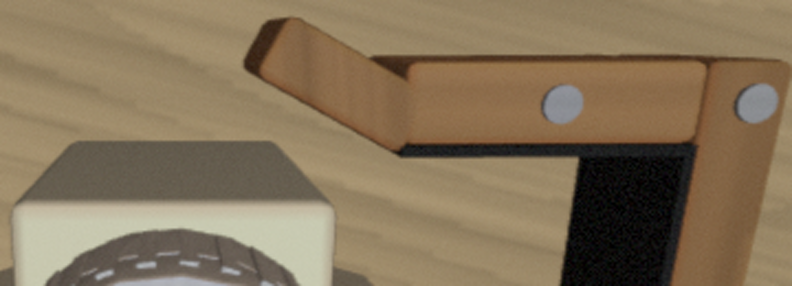

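Emit:
{"api": "arm_command", "payload": {"translation": [[0.13,1.2,0],[0.13,2.4,0],[0.13,3.6,0],[0.13,4.8,0],[0.13,6.0,0],[0.13,6.0,0],[0.13,6.0,0]], "dr": [[0,0,0],[0,0,0],[0,0,0],[0,0,0],[0,0,0],[0,0,0],[0,0,0]]}}

```text
t: 6.6
eef_pos: [0.5691, -0.0833, 0.1347]
tcp_rot: [-3.118, -0.384, -0.0]
contact_force: [0.3, 0.2, -2.1]
gripper_width: 0.749
```

Run:
```python
from plant import ctrl,capture
from h import *
s=ctrl.sense()
a=np.radians(-76);H=np.array([.5777,-.1227]);ex=np.array([np.cos(a),np.sin(a)]);ey=np.array([-ex[1],ex[0]])
print("tcp rel H",(s["eef_pos"][:2]-H)@ex*1e3,(s["eef_pos"][:2]-H)@ey*1e3,"F",s["contact_force"][:2]@ex,s["contact_force"][:2]@ey,s["contact_force"][2],s["torque"])
c=capture("wrist"); cv2.imwrite("pics/w3.png",c["image"][:,:,::-1])
```

```text
tcp rel H -40.31637977642219 1.2262849235332562 F -0.10081632247315336 0.34179834457860286 -2.1314288633766303 [ 0.05706445 -0.02088325 -0.04173779]
```

View pics/w3.png

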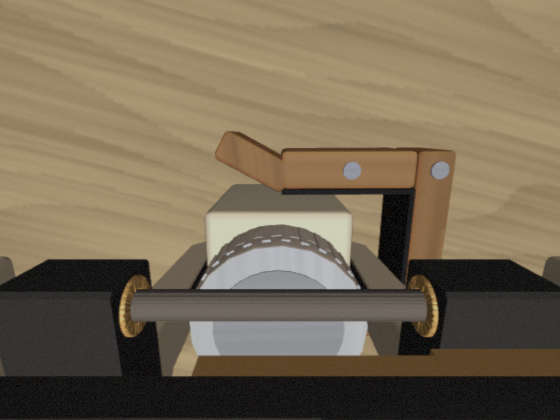

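The jar's nose is in the channel with no side force, and the wall edge at row 190 is parallel to the jar edge. Continuing.

Emit:
{"api": "arm_command", "payload": {"translation": [[0,0.8,0],[0,1.6,0],[0,2.4,0],[0,3.0,0],[0,3.4,0],[0,3.4,0],[0,3.4,0]], "dr": [[0,0,0],[0,0,0],[0,0,0],[0,0,0],[0,0,0],[0,0,0],[0,0,0]]}}

```text
t: 7.52
eef_pos: [0.5771, -0.1167, 0.1348]
tcp_rot: [-3.118, -0.384, 0.0]
contact_force: [-0.5, 0.6, -5.8]
gripper_width: 0.752
```

```bash
cat > st.py <<'E'
from plant import ctrl,capture
from h import *
s=ctrl.sense()
a=np.radians(-76);H=np.array([.5777,-.1227]);ex=np.array([np.cos(a),np.sin(a)]);ey=np.array([-ex[1],ex[0]])
F=s["contact_force"]
print("t",s["t"],"tcp rel H",(s["eef_pos"][:2]-H)@ex*1e3,(s["eef_pos"][:2]-H)@ey*1e3,"z",s["eef_pos"][2],"yaw",yw(s),"F",F[:2]@ex,F[:2]@ey,F[2],"T",s["torque"].round(3),"w",s["gripper_width"]*93)
E
python3 st.py
```

```text
t 7.525 tcp rel H -5.954481115849827 0.8706015563837985 z 0.13477635804792443 yaw -75.97 F -0.7000715589491755 -0.385667151607903 -5.769025838786213 T [-0.     0.178 -0.013] w 69.92656547103905
```

Emit:
{"api": "arm_command", "payload": {"translation": [[0,0,0.03],[0,0,0.06],[0,0,0.06]], "dr": [[0,0,0],[0,0,0],[0,0,0]], "squeeze": 5}}

```text
t: 7.9
eef_pos: [0.5772, -0.1167, 0.1346]
tcp_rot: [-3.118, -0.384, -0.0]
contact_force: [-1.7, 1.4, 4.0]
gripper_width: 0.75
```

```bash
python3 st.py
```

```text
t 7.9 tcp rel H -5.985342009649564 0.9739878884230985 z 0.13464769320080294 yaw -75.96 F -1.816269569292655 -1.339681663247861 3.964643137632409 T [ 0.322  0.652 -0.003] w 69.74935681611971
```

Now it presses down lightly, so the jar is firmly on the table. Push home in small steps.

Emit:
{"api": "arm_command", "payload": {"translation": [[0,0.15,0],[0,0.3,0],[0,0.45,0],[0,0.6,0],[0,0.7,0],[0,0.7,0]], "dr": [[0,0,0],[0,0,0],[0,0,0],[0,0,0],[0,0,0],[0,0,0]]}}

```text
t: 8.65
eef_pos: [0.579, -0.1221, 0.1346]
tcp_rot: [-3.115, -0.385, -0.0]
contact_force: [-2.0, 6.6, 5.1]
gripper_width: 0.751
```

```bash
python3 st.py
```

```text
t 8.65 tcp rel H -0.3004019271116583 1.428957014429475 z 0.13456452173607109 yaw -75.9 F -6.893979376332625 -0.3874595076529552 5.074813440086475 T [ 1.262  0.559 -0.009] w 69.84552302989935
```

Emit:
{"api": "arm_command", "payload": {"translation": [[0,0.1,0],[0,0.2,0],[0,0.2,0]], "dr": [[0,0,0],[0,0,0],[0,0,0]]}}

```text
t: 9.02
eef_pos: [0.5795, -0.1239, 0.1346]
tcp_rot: [-3.115, -0.386, -0.0]
contact_force: [-1.6, 5.5, 4.8]
gripper_width: 0.75
```

```bash
python3 st.py
```

```text
t 9.025 tcp rel H 1.585705208717262 1.5034421719610882 z 0.1345806785117917 yaw -75.89 F -5.676439757183597 -0.1888991963075557 4.808163009145454 T [1.305 0.564 0.044] w 69.78415277535122
```

Emit:
{"api": "arm_command", "payload": {"translation": [[0,0.1,0],[0,0.2,0],[0,0.2,0]], "dr": [[0,0,0],[0,0,0],[0,0,0]]}}

```text
t: 9.4
eef_pos: [0.5796, -0.1247, 0.1345]
tcp_rot: [-3.113, -0.386, 0.002]
contact_force: [-3.3, 10.2, 7.1]
gripper_width: 0.762
```

```bash
python3 st.py
```

```text
t 9.4 tcp rel H 2.3716005532000284 1.345283690893863 z 0.13445401243397012 yaw -75.85 F -10.683159615115875 -0.7280058376640146 7.0795339311574494 T [2.189 0.807 0.055] w 70.87819878012027
```

Run:
```python
from plant import ctrl,capture
from h import *
c=capture("wrist"); cv2.imwrite("pics/w4.png",c["image"][:,:,::-1])
c=capture("scene"); crop(c,195,180,120,110,6,"pics/s4.png")
```

```text
(no output)
```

View pics/w4.png

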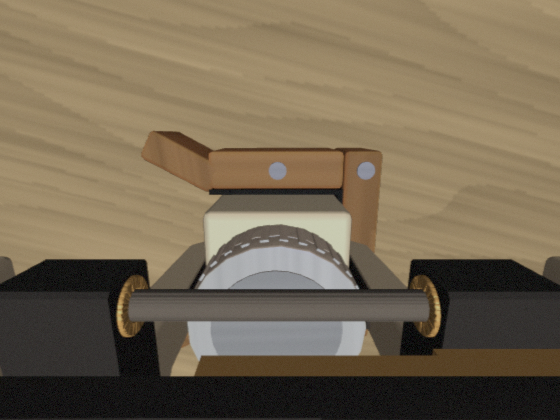

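View pics/s4.png

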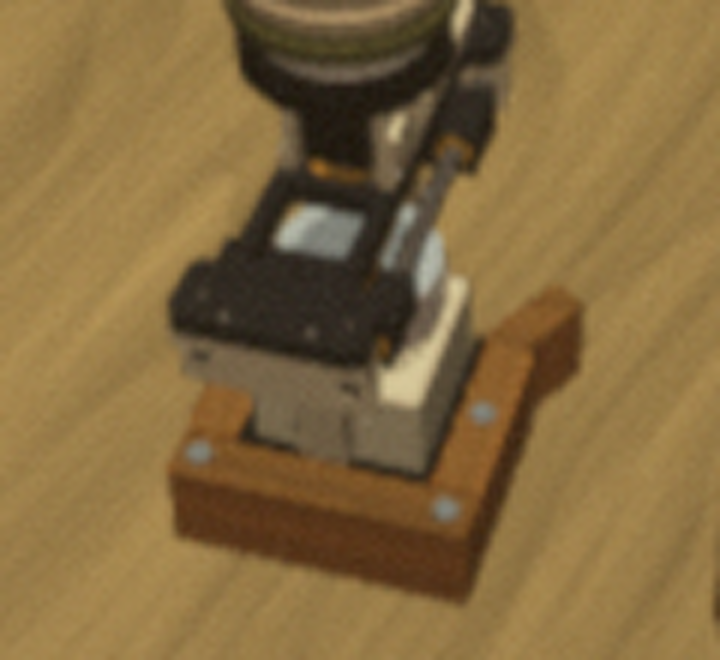

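The wrist view shows the jar's front top corner at (350,212) up to the back stop's edge at about (350,225). The force has risen and the fingers gave 1 mm, so the jar is at the stop. One firmer seating push, then release.

Emit:
{"api": "arm_command", "payload": {"translation": [[0,0,0],[0,0.05,0],[0,0.1,0],[0,0.1,0]], "dr": [[0,0,0],[0,0,0],[0,0,0],[0,0,0]], "squeeze": 10}}

```text
t: 10.0
eef_pos: [0.5795, -0.1245, 0.1344]
tcp_rot: [-3.111, -0.388, 0.003]
contact_force: [-4.5, 12.7, 9.3]
gripper_width: 0.751
```

```bash
python3 st.py
```

```text
t 10.0 tcp rel H 2.130634319451423 1.2828283244101077 z 0.13440507315751432 yaw -75.79 F -13.402617547990332 -1.3212047665150104 9.346987307145813 T [2.782 1.083 0.042] w 69.80000186597046
```

Emit:
{"api": "arm_command", "payload": {"translation": [[0,-0.1,0],[0,-0.1,0],[0,-0.1,0],[0,-0.1,-1],[0,-0.1,-2],[0,-0.1,-3],[0,-0.1,-4],[0,-0.1,-4]], "dr": [[0,0,0],[0,0,0],[0,0,0],[0,0,0],[0,0,0],[0,0,0],[0,0,0],[0,0,0]], "claw": 9.3}}

```text
t: 11.0
eef_pos: [0.5803, -0.1275, 0.1753]
tcp_rot: [3.118, 0.384, 0.002]
contact_force: [-0.1, 0.0, -0.7]
gripper_width: 0.999
```

```bash
python3 st.py
python3 - <<'E'
from plant import ctrl,capture
from h import *
s=ctrl.sense(); print(s["joint_positions"].round(2))
goal(s,[.5795,-.1245,.174],-75.8)
c=capture("wrist"); cv2.imwrite("pics/w5.png",c["image"][:,:,::-1]); print(proj(c,[.5795,-.1245,.121]))
c=capture("scene"); crop(c,195,160,120,130,5,"pics/s5.png"); 
a=np.radians(-76);ex=np.array([np.cos(a),np.sin(a)]);ey=np.array([-ex[1],ex[0]])
E
```

```text
t 11.0 tcp rel H 5.280942887170069 1.3305890189278264 z 0.17528757929601751 yaw -75.96 F -0.04223669474782751 -0.1379855925610932 -0.7340308533530266 T [-0.045  0.181  0.01 ] w 92.88027659753227
[-0.23  0.67  0.53  2.03 -0.61  0.59 -0.6 ]
t 11.0 pos [ 0.5803 -0.1275  0.1753] yaw -75.96 F [-0.1  0.  -0.7] w 92.9
shift cm [-0.   -0.31  0.13] dr [ 0.0006 -0.0015 -0.0028]
[273.84112296 279.32445631]
```

View pics/w5.png

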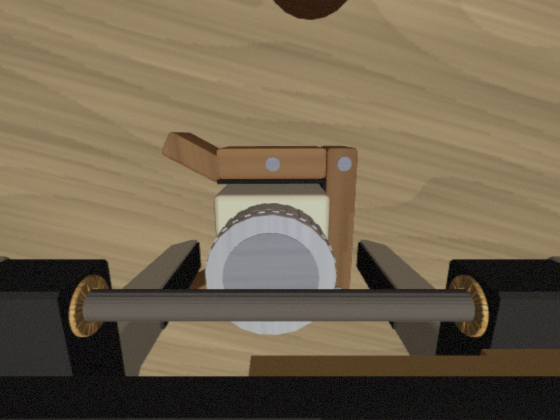

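View pics/s5.png

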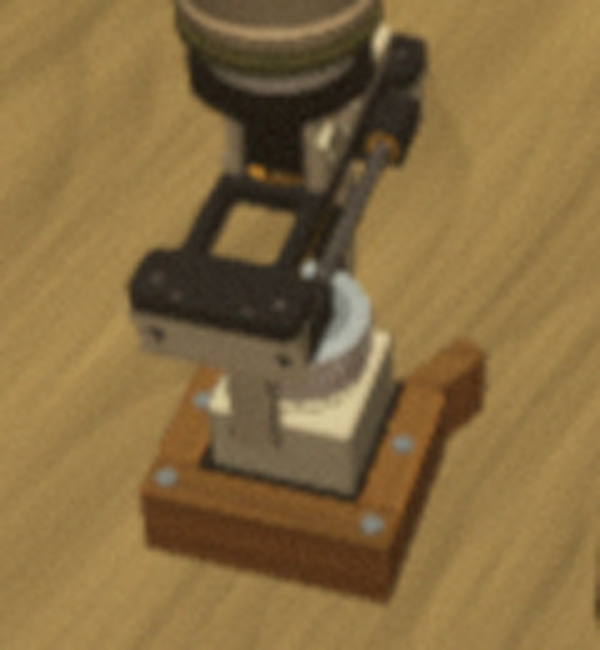

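The jar sits home: its front edge is against the stop at (328,195). The cap looks centred about (271,273), against a predicted (274,279). I'll measure the cap more carefully.

Run:
```python
from plant import ctrl,capture
from h import *
c=capture("wrist"); crop(c,190,170,170,180,3.3,"pics/w5c.png")
for th in (-0.003,0,.003):
  pass
P=lambda z,r:np.array([proj(c,[.5795+r*np.cos(t),-.1245+r*np.sin(t),z]) for t in np.linspace(0,2*np.pi,73)])
for z,r in ((.121,.033),(.095,.033)):
  q=P(z,r); print(z,q.min(0),q.max(0))
# jar shoulder edge & wall prediction
a=np.radians(-76);ex=np.array([np.cos(a),np.sin(a)]);ey=np.array([-ex[1],ex[0]]);J=np.array([.5795,-.1245])
for x,y in((35,35),(-35,35)): print(proj(c,[*(J+ex*x/1e3+ey*y/1e3),.085]))
```

```text
0.121 [207.79844827 215.33073367] [340.96947503 336.88009537]
0.095 [218.06367264 202.94453359] [331.9113405  308.82042744]
[335.1046492  195.83826213]
[215.07908679 195.69297776]
```

View pics/w5c.png

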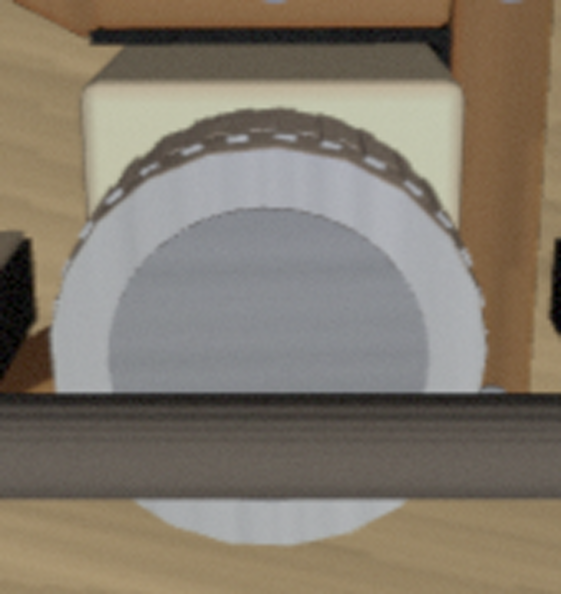

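Cap outline against prediction: rows agree within 0.5 mm and columns within about 1.4 mm, towards −x of the holder. I'll keep the tool biased forward so that closing presses the jar onto its stop.

Emit:
{"api": "arm_command", "payload": {"translation": [[0,-0.3,0.13],[0,-0.3,0.13],[0,-0.3,0.13],[0,-0.3,0.13]], "dr": [[0,0,0],[0,0,0],[0,0,0],[0,0,0]]}}

```text
t: 11.65
eef_pos: [0.5792, -0.1247, 0.173]
tcp_rot: [3.118, 0.383, -0.0]
contact_force: [0.5, -0.1, 0.4]
gripper_width: 0.997
```

```bash
python3 st.py
```

```text
t 11.65 tcp rel H 2.267438048309909 0.9386875693795068 z 0.172961512574105 yaw -75.98 F 0.19655575199492262 0.44599641030651155 0.44650906682363267 T [0.011 0.136 0.012] w 92.71790669065719
```

Emit:
{"api": "arm_command", "payload": {"translation": [[0,0,-0.1],[0,0,-0.1],[0,0,-0.1],[0,0,-0.1],[0,0,-0.1],[0,0,-0.1],[0,0,-0.1]], "dr": [[0,0,0],[0,0,0],[0,0,0],[0,0,0],[0,0,0],[0,0,0],[0,0,0]], "claw": 5.5, "squeeze": 40}}

```text
t: 12.52
eef_pos: [0.579, -0.1242, 0.174]
tcp_rot: [-3.117, -0.384, 0.0]
contact_force: [-1.3, 4.3, 4.8]
gripper_width: 0.702
```

```bash
python3 st.py;  python3 - <<'E'
from plant import ctrl,capture
from h import *
c=capture("wrist"); cv2.imwrite("pics/w6.png",c["image"][:,:,::-1])
E
```

```text
t 12.525 tcp rel H 1.7761853573595694 0.9305567962060947 z 0.17402083515720662 yaw -75.96 F -4.455846372598533 -0.22016214580916715 4.849777324125006 T [ 0.999  0.511 -0.028] w 65.26248891588796
```

View pics/w6.png

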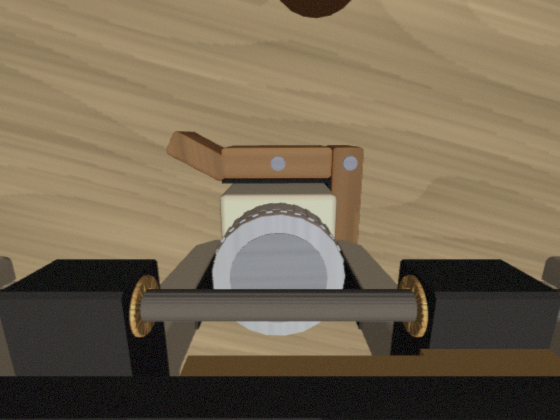

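Emit:
{"api": "arm_command", "payload": {"translation": [[0,0,0],[0,0,0],[0,0,0],[0,0,0],[0,0,0],[0,0,0],[0,0,0]], "dr": [[0,0,-0.08],[0,0,-0.16],[0,0,-0.24],[0,0,-0.32],[0,0,-0.4],[0,0,-0.4],[0,0,-0.4]]}}

```text
t: 13.45
eef_pos: [0.5792, -0.1249, 0.174]
tcp_rot: [2.98, 0.993, 0.0]
contact_force: [-1.4, 2.0, 3.4]
gripper_width: 0.704
```

```bash
python3 st.py;  python3 - <<'E'
from plant import ctrl,capture
from h import *
c=capture("wrist"); cv2.imwrite("pics/w7.png",c["image"][:,:,::-1])
E
```

```text
t 13.45 tcp rel H 2.458532007662297 0.9384564312749093 z 0.17403756501121886 yaw -53.14 F -2.2520902722456233 -0.8536128413186982 3.367464156922537 T [0.39  0.368 0.069] w 65.44551856024334
```

View pics/w7.png

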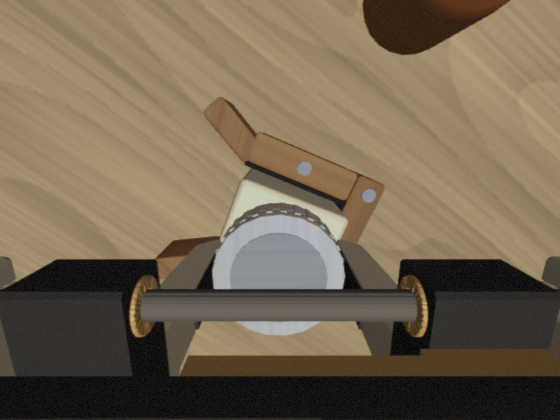

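Jar and holder turn together in the view: jar edge (245,182)–(347,215), wall (250,163)–(344,200). The jar stays braced. Continue the turn.

Emit:
{"api": "arm_command", "payload": {"translation": [[0,0,0],[0,0,0],[0,0,0],[0,0,0],[0,0,0]], "dr": [[0,0,-0.08],[0,0,-0.16],[0,0,-0.24],[0,0,-0.32],[0,0,-0.4]]}}

```text
t: 14.12
eef_pos: [0.5795, -0.1245, 0.1741]
tcp_rot: [2.722, 1.568, 0.001]
contact_force: [-0.6, 2.3, 3.6]
gripper_width: 0.7
```

```bash
python3 st.py;  python3 - <<'E'
from plant import ctrl,capture
from h import *
c=capture("wrist"); crop(c,150,80,270,260,2.2,"pics/w8.png")
E
```

```text
t 14.125 tcp rel H 2.206129858717731 1.318377076241278 z 0.1740982649728138 yaw -30.1 F -2.411648605347431 -0.06130320116103494 3.5739989629567583 T [ 0.487  0.149 -0.473] w 65.0950495778651
```

View pics/w8.png

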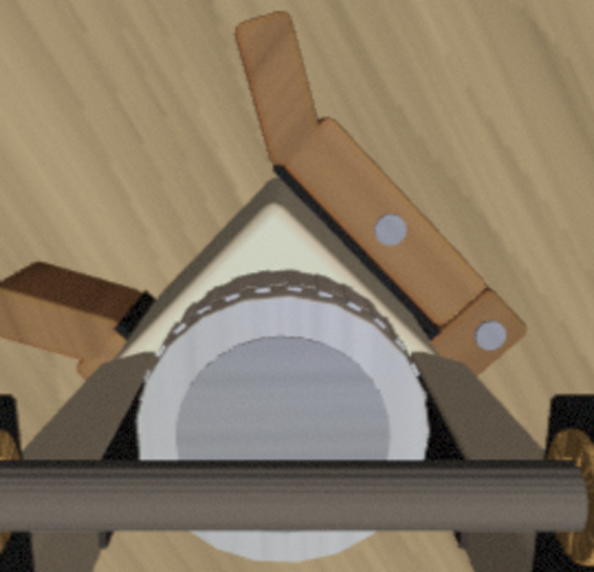

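Torque is −0.47 N m, so the grip is turning the cap. The jar edge is parallel to the wall. Finishing the turn to about 72°.

Emit:
{"api": "arm_command", "payload": {"translation": [[0,0,0],[0,0,0],[0,0,0],[0,0,0],[0,0,0],[0,0,0],[0,0,0],[0,0,0]], "dr": [[0,0,-0.08],[0,0,-0.16],[0,0,-0.24],[0,0,-0.32],[0,0,-0.38],[0,0,-0.43],[0,0,-0.45],[0,0,-0.45]]}}

```text
t: 15.18
eef_pos: [0.5796, -0.1244, 0.1753]
tcp_rot: [2.306, 2.133, 0.002]
contact_force: [-3.0, 4.8, 16.8]
gripper_width: 0.703
```

```bash
python3 st.py
```

```text
t 15.175 tcp rel H 2.0715161811416927 1.4463121090644084 z 0.17526227847879822 yaw -4.47 F -5.34261252807438 -1.722687547012876 16.77739686895493 T [ 0.922  0.985 -0.104] w 65.3406749624175
```

Fz is up to 16.8 N and the tool rose 1.2 mm: the threads have let go at 71.5°. Lift gently first.

Emit:
{"api": "arm_command", "payload": {"translation": [[0,0,-0.1],[0,0,-0.2],[0,0,-0.3],[0,0,-0.4],[0,0,-0.5],[0,0,-0.5]], "dr": [[0,0,0],[0,0,0],[0,0,0],[0,0,0],[0,0,0],[0,0,0]]}}

```text
t: 15.92
eef_pos: [0.579, -0.1247, 0.1789]
tcp_rot: [-2.304, -2.135, 0.0]
contact_force: [-1.9, 0.8, -0.6]
gripper_width: 0.7
```

```bash
python3 st.py
```

```text
t 15.925 tcp rel H 2.308304866049448 0.7966417391960499 z 0.17894360579694601 yaw -4.37 F -1.1926843462293308 -1.670940797153022 -0.5702479507062447 T [ 0.153  0.212 -0.003] w 65.09823264732515
```

The force is now just the cap's weight, so the cap is free. Lift until its lower edge is 2 cm over the rim (TCP z ≈ 0.205).

Emit:
{"api": "arm_command", "payload": {"translation": [[0,0,-0.4],[0,0,-0.8],[0,0,-1.2],[0,0,-1.6],[0,0,-2.0],[0,0,-2.4],[0,0,-2.6],[0,0,-2.6]], "dr": [[0,0,0],[0,0,0],[0,0,0],[0,0,0],[0,0,0],[0,0,0],[0,0,0],[0,0,0]]}}

```text
t: 16.92
eef_pos: [0.5792, -0.1246, 0.2052]
tcp_rot: [2.304, 2.135, 0.0]
contact_force: [-0.0, -0.6, -0.7]
gripper_width: 0.702
```

Emit:
{"api": "arm_command", "payload": {"translation": [[0,0,0],[0,0,0],[0,0,0],[0,0,0]], "dr": [[0,0,0],[0,0,0],[0,0,0],[0,0,0]]}}

```text
t: 17.42
eef_pos: [0.5791, -0.1246, 0.2049]
tcp_rot: [-2.304, -2.135, 0.0]
contact_force: [-0.9, -0.2, -1.5]
gripper_width: 0.699
```

```bash
python3 st.py;  python3 - <<'E'
from plant import ctrl,capture
from h import *
s=ctrl.sense(); print("tool z",R.from_rotvec(s["tcp_rot"]).as_matrix()[:,2].round(4))
c=capture("wrist"); cv2.imwrite("pics/w9.png",c["image"][:,:,::-1])
c=capture("scene"); crop(c,190,130,130,160,3.7,"pics/s9.png")
c=capture("top"); cv2.imwrite("pics/t9.png",c["image"][:,:,::-1])
E
```

```text
t 17.425 tcp rel H 2.1963098893403634 0.9248894332116325 z 0.20493389943017434 yaw -4.35 F -0.04477695188305736 -0.8776083568339621 -1.5295215808165232 T [-0.09   0.113  0.003] w 65.01484766600062
tool z [-1.e-04 -0.e+00 -1.e+00]
```

View pics/w9.png

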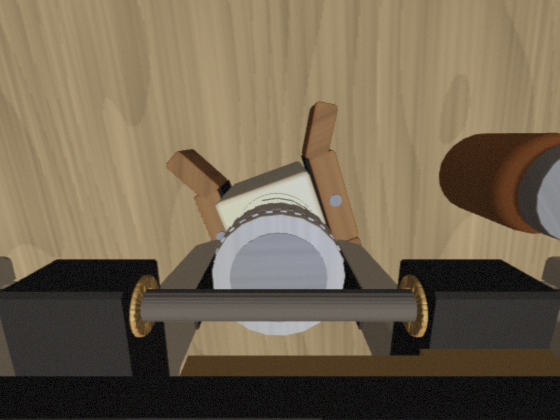

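View pics/s9.png

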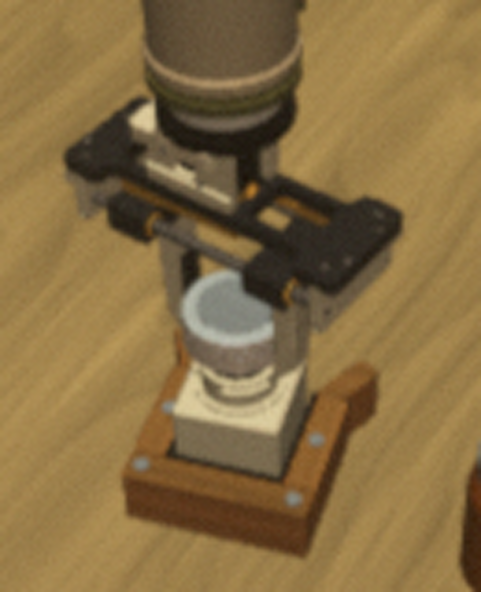

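View pics/t9.png

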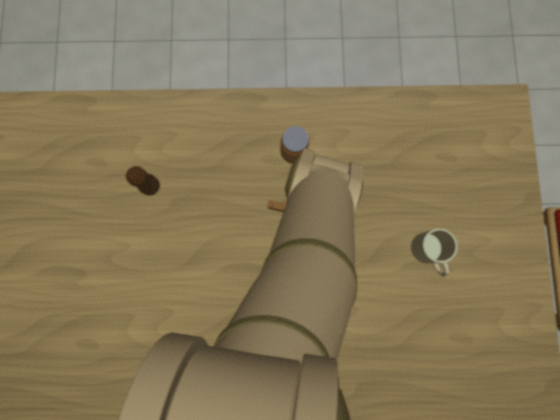

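The cap is held level with the open neck below it. The bystanders are at their old pixels: mill (137,176), round jar (295,140), mug (440,245). I'll check that the jar is still home against the pre-unscrew scene view.

Run:
```python
from plant import ctrl,capture
from h import *
c=capture("scene"); crop(c,195,160,120,130,5,"pics/s10.png")
a=cv2.imread("pics/s5.png"); b=cv2.imread("pics/s10.png")
cv2.imwrite("pics/cmp.png",np.hstack([a[330:620,100:500],b[330:620,100:500]]))
```

```text
(no output)
```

View pics/cmp.png

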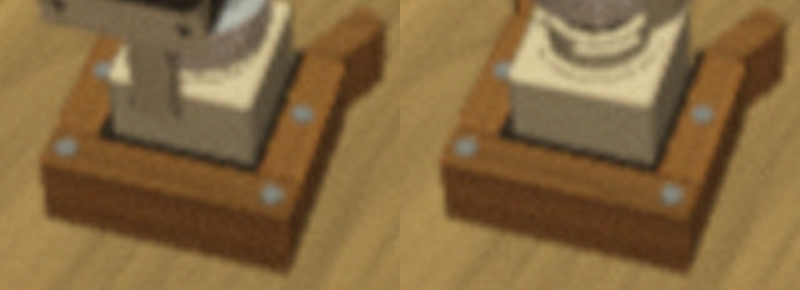

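Side by side, the jar's front corner is at the same place: (257,165) before and (657−400,165) after. The jar hasn't moved. Handing in.

Run:
```python
from plant import ctrl
print(ctrl.close_job())
```

```text
the job is handed in; nothing more can be done
None
```

I slid the square jar into the holder and up against its back stop, unscrewed the cap by 71.5° and lifted it straight off. I handed the job in at about 17.6 s, with the cap still held level.

**Jar home:** It stopped moving forward under a 13 N push. Scene views before and after unscrewing show its front corner at the same pixel, and it stands upright.

**Cap:** The upward push rose to about 17 N as the threads let go, then fell to roughly the cap's weight (0.6 to 1.5 N). The tool was level, with the cap's lower edge about 2 cm above the rim. I worked that height out from the tool position rather than measuring it directly.

**Bystanders:** In the last top view the mug, round jar and pepper mill look to be where they started.

**Checks that disagreed:**
- The camera estimate of the holder was about 2 mm off along the slide and 1 mm sideways, so I went by the contact force when seating the jar.
- The wrist view put the cap about 1.4 mm off where I expected it. I kept the tool slightly forward so that closing pressed the jar onto its stop.
- While the jar was sliding in, the tool briefly read 5.8 N downward, about the jar's own weight, so the grip may have been carrying the jar for a moment. The measured tool height did not rise (it was 0.5 mm lower than when I gripped). I lowered the tool 0.6 mm and it then pressed down again.

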